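Set up the stirring station for the next class

TASK

Get the stirring station ready for the next class: put the used beaker upright into the steel wash-up tray, and stand each of the three conical flasks upright in the middle of the magnetic stirrer that has the colour of its cap. The beaker and one flask were left on the wrong stirrers, so free those places as you need them. Set the glass down without dropping it, and leave the two brown bottles where they are.

Things in the scene. Friction and masses are not known exactly. Their poses are not given: they have to be found in the camera images.
- flask_red: Conical (Erlenmeyer) flask of clear glass with a red ribbed screw cap, 0.12 kg. Base 64 mm across, the cone narrows to a 25 mm neck at height 82 mm; the cap is 34 mm across and reaches from height 97 to 120 mm (the top). Origin: centre of the underside, z up. Lift it by the cap from above. At the start it stands on a stirrer of another colour.
- flask_blue: Conical (Erlenmeyer) flask of clear glass with a blue ribbed screw cap, 0.12 kg. Base 64 mm across, the cone narrows to a 25 mm neck at height 82 mm; the cap is 34 mm across and reaches from height 97 to 120 mm (the top). Origin: centre of the underside, z up. Lift it by the cap from above. At the start it stands on the bench.
- flask_yellow: Conical (Erlenmeyer) flask of clear glass with a yellow ribbed screw cap, 0.12 kg. Base 64 mm across, the cone narrows to a 25 mm neck at height 82 mm; the cap is 34 mm across and reaches from height 97 to 120 mm (the top). Origin: centre of the underside, z up. Lift it by the cap from above. At the start it stands on the bench.
- stirrer_red: Compact magnetic stirrer with a red housing, 112 x 112 mm, 40 mm high, fixed to the bench. On top a flat white round plate 100 mm across, its surface at height 40 mm: a flask belongs in the middle of it. Origin: centre of the underside, straight below the centre of the plate; z up; the black dial sticks out 9 mm from its front side (-x). At the start the beaker stands on it.
- stirrer_blue: Compact magnetic stirrer with a blue housing, 112 x 112 mm, 40 mm high, fixed to the bench. On top a flat white round plate 100 mm across, its surface at height 40 mm: a flask belongs in the middle of it. Origin: centre of the underside, straight below the centre of the plate; z up; the black dial sticks out 9 mm from its front side (-x).
- stirrer_yellow: Compact magnetic stirrer with a yellow housing, 112 x 112 mm, 40 mm high, fixed to the bench. On top a flat white round plate 100 mm across, its surface at height 40 mm: a flask belongs in the middle of it. Origin: centre of the underside, straight below the centre of the plate; z up; the black dial sticks out 9 mm from its front side (-x).
- beaker: Empty used glass beaker, open at the top, 50 mm across, 70 mm high, walls 2.5 mm thick, 0.06 kg; a small spout at its rim towards its +x sticks out 6 mm. Origin: centre of the underside, z up. It can be gripped across its outside just below the rim, away from the spout. At the start it stands on the red stirrer.
- tray: Wash-up tray of bright steel, 150 mm (its x) by 130 mm (its y), rim 20 mm high, walls and floor 3 mm thick, fixed to the bench. Origin: centre of the underside, so the floor inside is 3 mm above it.
- bottle_blue: Brown glass reagent bottle with a white label and a wide blue cap, 57 mm across, 104 mm high (cap 51 mm across, from height 80 mm up), 0.25 kg, loose on the bench. Not part of the job: stays where it is. Origin: centre of the underside, z up.
- bottle_red: Brown glass reagent bottle with a white label and a wide red cap, 57 mm across, 104 mm high (cap 51 mm across, from height 80 mm up), 0.25 kg, loose on the bench. Not part of the job: stays where it is. Origin: centre of the underside, z up.

How it is judged:
At the end, for the whole second after the job is handed in: Each conical flask stands upright (within 0.1 rad) on the plate of the stirrer of its cap's colour, its centre within 12 mm of the plate's centre; the beaker stands upright on the floor of the steel tray, inside its rim; all four are released and at rest (angle between each of flask_red, flask_blue, flask_yellow, beaker's own z axis and vertical below 0.1 rad and z of flask_red in the frame of stirrer_red between 0.034 and 0.046 m and linear speed of each of flask_red, flask_blue, flask_yellow, beaker below 0.02 m/s and horizontal distance between flask_red and stirrer_red below 0.012 m and z of flask_blue in the frame of stirrer_blue between 0.034 and 0.046 m and horizontal distance between flask_blue and stirrer_blue below 0.012 m and z of flask_yellow in the frame of stirrer_yellow between 0.034 and 0.046 m and horizontal distance between flask_yellow and stirrer_yellow below 0.012 m and z of beaker in the frame of tray between -0.003 and 0.009 m and x of beaker in the frame of tray between -0.049 and 0.049 m and y of beaker in the frame of tray between -0.039 and 0.039 m); the robot touches nothing.
It fails at once if a flask or the beaker is dropped or knocked flying (faster than 0.5 m/s while the fingers do not hold it) ((contact force between flask_red and the fingers below 0.05 N and linear speed of flask_red above 0.5 m/s) or (contact force between flask_blue and the fingers below 0.05 N and linear speed of flask_blue above 0.5 m/s) or (contact force between flask_yellow and the fingers below 0.05 N and linear speed of flask_yellow above 0.5 m/s) or (contact force between beaker and the fingers below 0.05 N and linear speed of beaker above 0.5 m/s)).
It fails at once if a brown bottle is shifted by more than 20 mm or knocked over (distance of any of bottle_blue, bottle_red from where it was at the start of the episode above 0.02 m or angle between any of bottle_blue, bottle_red's own z axis and vertical above 0.4 rad).
It also fails if it takes over 118 s, if anything falls off the work surface, if the arm or the gripper's body presses on something with over 40 N, if the wrist force passes 120 N, or if a joint passes its speed limit or range.

ROBOT

A 7-joint arm with a two-finger parallel gripper is mounted at the origin on the work surface. World frame = base frame: x ahead of the robot, y to its left, z up, the work surface at z = 0. Lengths are in m, angles in rad, forces in N, time in s.
With the tool pointing down it reaches from about 0.425 to 0.875 m from the base axis. Payload 4.7 kg.
Tool frame: the origin (TCP) lies midway between the tips of the shut fingers; the grasp point (between the pads) lies 19 mm behind it; z points along the fingers, y is the line along which they close (so a half turn about z gives the same grasp; the last joint's range is limited). The gripper opens to 87 mm and grips with 3 to 60 N. Pads are 19 mm wide; open, the fingers measure 117 mm over their backs; the gripper's body (75 mm by 190 mm) begins 51 mm behind the grasp point.
Start: joints at [-1.319, 0.321, -0.07, 1.45, 0.023, 1.371, -0.057], TCP at [0.153, 0.632, 0.223] pointing down, gripper open.
Joint ranges: [-2.86, 2.86], [-0.3, 2.09], [-1.38, 1.24], [0.06, 2.45], [-1.56, 4.7], [0.09, 2.05], [-2.69, 2.69]. Speed limits (rad/s): [2.57, 2.57, 3.14, 3.14, 3.14, 3.14, 3.14].

INTERFACE

Orientations are given as a rotation vector (axis times angle).
In Python, from bench import ctrl gives the robot as it stands. The module is installed in compiled form; this text tells all that it offers.
- The arm moves only by the shell command python3 -m handwheel 'ROWS' [FORCE]. ROWS is JSON, a list of rows, each a list of 7 numbers: the finger opening in m, from 0 to 0.087, then the shift along the tool's x, y, z in m, then the turn, a rotation vector about the tool's x, y, z in degrees. A call has 1 to 12 rows; each row shifts and turns the commanded pose from where the row before left it, along the tool's axes as they then stand; what a row does not reach is not made up. A row lasts 1/8 s, in which the tool goes at most 62.5 mm and 10.7 degrees, less where a joint would pass 70% of its speed; a pose out of reach is approached as far as the arm can. A call is refused whole if a number of a shift passes 0.0625 or a number of a turn 10.7, either way. A call with a gripper value outside its range is refused whole. The fingers move at their own pace and stop on an object; FORCE is the grip in N (left out, the last holds). Time passes only in rows, so rows that do not move let the fingers close. It gives the time, the measured TCP pose, the force, the opening and the grip force at its end, in the units of the state.
- ctrl.get_state(): the state, without advancing time (a new reading comes with each control period).
- ctrl.get_image(name): name is "scene" or "top" or "wrist"; returns (picture, depth): 420x560x3 uint8, blue, green, red; 420x560 float32, m along the optical axis (not along the pixel's ray), 0 where there is no reading.
- ctrl.camera_info(name): a dict with "intrinsics" (3x3 intrinsics, pixels), "R" (3x3) and "t" (3): a world point X has camera coordinates R X + t. Camera axes: x right, y down, z forward; pixel columns grow to the right and rows downward; lengths in m; the calibration is good to about 2 mm. A picture is of the moment at which its call begins: read the wrist's pose just before it. camera_info takes no time and is no camera call; for the wrist camera it gives the pose at the moment of the call.
- ctrl.close_job(): hands the job in; it is judged then, once.
The state is a dict: "time": time; "joint_positions": joint angles; "qd": joint speeds; "joint_torque": joint torques, N m; "position": TCP position; "tool_rot": TCP orientation; "ft_force": force on the tool from outside, world axes, zero at the start; "torque": the same for the moment, N m; "grip_width": opening from 0.0 (shut) to 1.0 (fully open); "grip_force": force on a finger pad.
Only numpy, scipy, OpenCV 4.12 (cv2) and the standard library are available. Lean on these libraries where they do the work, as an engineer would, in place of code of your own. Each camera call takes 0.05 s, during which the arm holds its last target. There are 200 camera calls.

## Working session

There is one attempt and no reset: what is moved stays moved. The work goes in short steps, Python scripts to look and compute and a shell command to move; the robot and the scene stay as the last step left them, time stands still between calls to the robot, and variables do not carry over. Pictures are saved under pics/ and viewed, at most 14 in all, crops included, and the job is handed in when it is done.

```bash
mkdir -p pics && cat > h.py <<'E'
import numpy as np, cv2
from bench import ctrl
def cam(n):
    c=ctrl.camera_info(n); return np.array(c["intrinsics"]),np.array(c["R"]),np.array(c["t"])
def shot(n,f=None):
    c=cam(n); im,d=ctrl.get_image(n)
    if f: cv2.imwrite('pics/'+f,im)
    return im,d,c
def ray(c,u,v):
    K,R,t=c; o=-R.T@t; d=R.T@np.linalg.inv(K)@np.array([u,v,1.]); return o,d
def onplane(c,u,v,z):
    o,d=ray(c,u,v); return o+d*(z-o[2])/d[2]
def pts(c,d):
    K,R,t=c; v,u=np.mgrid[:d.shape[0],:d.shape[1]]
    P=np.stack([(u-K[0,2])/K[0,0]*d,(v-K[1,2])/K[1,1]*d,d],-1)
    return (P-t)@R
def proj(c,X):
    K,R,t=c; p=K@(R@np.array(X)+t); return p[:2]/p[2]
E
python3 - <<'E'
from h import *
for n in("top","scene"):
    im,d,c=shot(n,n+'0.png'); np.savez('pics/'+n+'0.npz',im=im,d=d,K=c[0],R=c[1],t=c[2])
    print(n,-c[1].T@c[2],c[1][2])
s=ctrl.get_state();print(s)
E
```

```text
top [0.49826239 0.00289253 0.89077872] [ 0.06712686  0.01051275 -0.99768906]
scene [0.98735474 0.27599298 0.7118549 ] [-0.53304955 -0.31972507 -0.78334798]
{'time': 0.1, 'joint_positions': array([-1.31890412,  0.32174187, -0.0700884 ,  1.4515706 ,  0.02261702,
        1.37074804, -0.05690773]), 'qd': array([-0.0005459 ,  0.00011053, -0.00109357, -0.00334487,  0.00051278,
       -0.0020789 , -0.00214251]), 'joint_torque': array([-2.48056886e-04, -4.92571199e+01, -4.05862620e-01, -3.13401496e+01,
       -6.42639189e-02,  3.94509814e-02,  6.71712269e-05]), 'position': array([0.15304827, 0.6312257 , 0.2215666 ]), 'tool_rot': array([-3.72589842e-01, -3.11932542e+00,  2.63642925e-03]), 'ft_force': array([-0.18567055, -0.46289646,  0.40820086]), 'torque': array([-0.03828297, -0.01050881, -0.02733682]), 'grip_force': 0.0, 'grip_width': 1.0019801162398414}
```

View pics/top0.png

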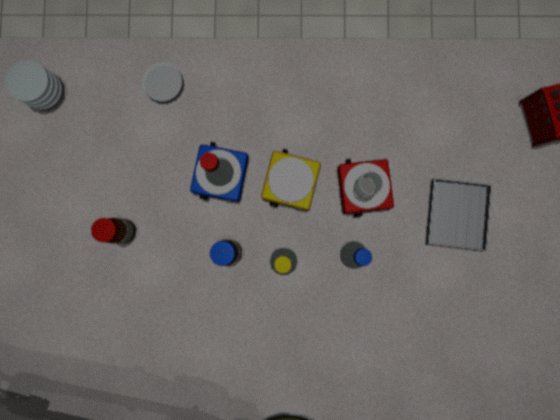

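View pics/scene0.png

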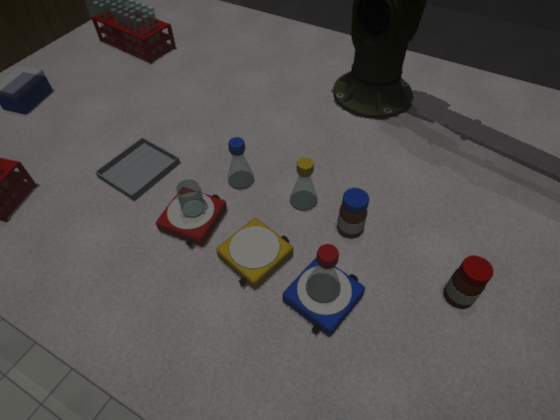

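The top view shows the red-capped flask (209,162) on the blue stirrer (220,173), an empty yellow stirrer (292,180), and the beaker (366,187) on the red stirrer. It also shows the tray (459,215), the yellow cap (283,265), the blue flask cap (363,257), and the bottles at (224,253) and (105,230). The scene view shows the same things: tray (138,167), beaker (190,197), caps at (237,145), (305,166) and (327,255), and plates at (190,212), (254,248) and (325,289).

```bash
cat > m.py <<'E'
from h import *
def load(n):
    z=np.load('pics/'+n+'.npz'); return z['im'],z['d'],(z['K'],z['R'],z['t'])
def cmask(im,col):
    h,s,v=cv2.split(cv2.cvtColor(im,cv2.COLOR_BGR2HSV))
    m={'red':(h<9)|(h>170),'yellow':(h>18)&(h<36),'blue':(h>100)&(h<130)}[col]
    return (m&(s>130)&(v>40)).astype(np.uint8)
def blob(m,u,v,r):
    w=np.zeros_like(m); cv2.circle(w,(u,v),r,1,-1); w&=m
    n,l,st,ce=cv2.connectedComponentsWithStats(w); 
    i=1+np.argmax(st[1:,4]); return l==i,ce[i],st[i]
def tri(c1,p1,c2,p2):
    o1,d1=ray(c1,*p1);o2,d2=ray(c2,*p2)
    s=np.linalg.lstsq(np.c_[d1,-d2],o2-o1,rcond=None)[0]
    a,b=o1+s[0]*d1,o2+s[1]*d2; return (a+b)/2,np.linalg.norm(a-b)
E
python3 - <<'E'
from m import *
T,dT,cT=load('top0');S,dS,cS=load('scene0')
oT=cv2.resize(T,None,fx=1,fy=1).copy();oS=S.copy()
np.set_printoptions(precision=4,suppress=True)
for n,col,p,q in(('Fred','red',(209,162),(327,255)),('Fblue','blue',(363,257),(237,145)),('Fyel','yellow',(283,265),(305,166)),('Bblue','blue',(224,253),(355,200)),('Bred','red',(105,230),(476,272))):
    m1,c1,s1=blob(cmask(T,col),*p,16);m2,c2,s2=blob(cmask(S,col),*q,18)
    X,e=tri(cT,c1,cS,c2);print(n,c1,s1[2:],c2,s2[2:],'tri',X,'gap',e,'plane.12',onplane(cT,*c1,.12 if n[0]=='F' else .104), 'depthT',np.median(pts(cT,dT)[m1],0))
for n,p,q in(('Sred',(366,187),(190,212)),('Syel',(292,180),(254,248)),('Sblue',(220,173),(325,289))):
    r=[]
    for im,o,(u,v),R in((T,oT,p,30),(S,oS,q,40)):
        g=cv2.cvtColor(im,cv2.COLOR_BGR2HSV); m=((g[...,1]<60)&(g[...,2]>125)).astype(np.uint8)
        w=np.zeros_like(m);cv2.circle(w,(u,v),R,1,-1);m&=w
        # plate only: keep pixels inside hull of coloured housing
        k=cv2.convexHull(cv2.findNonZero(cmask(im,{'r':'red','y':'yellow','b':'blue'}[n[1]])&w))
        hw=np.zeros_like(m);cv2.fillConvexPoly(hw,k,1);m&=cv2.erode(hw,np.ones((5,5)))
        h=cv2.convexHull(cv2.findNonZero(cv2.morphologyEx(m,cv2.MORPH_OPEN,np.ones((3,3)))))
        e=cv2.fitEllipse(h);cv2.ellipse(o,e,(0,255,0),1);r.append(e[0]);print(n,e)
    X,g=tri(cT,r[0],cS,r[1]);print('  tri',X,g,'plane',onplane(cT,*r[0],.04),onplane(cS,*r[1],.04))
cv2.imwrite('pics/o1.png',np.hstack([cv2.resize(oT[120:290,180:510],None,fx=1.2,fy=1.2)[:204,:396],cv2.resize(oS[120:340,80:380],(396,290))[:204]]))
crop=lambda o,a,b,c,d,s:cv2.resize(o[a:b,c:d],None,fx=s,fy=s,interpolation=cv2.INTER_CUBIC)
a=crop(oT,130,280,190,500,2.5);b=crop(oS,120,330,80,380,1)
out=np.zeros((590,780,3),np.uint8);out[:375,:775]=a;out[375:585,:300]=b;cv2.imwrite('pics/o1.png',out)
P=pts(cT,dT)
for nm,(u,v) in dict(trayfloor=(459,215),bench=(330,320),plate=(292,180),beakrim=(366,187)).items():print(nm,dT[v,u],P[v,u])
E
```

```text
Fred [208.7851 161.5083] [ 18  18 242] [327.5605 253.5669] [ 21  20 314] tri [0.6447 0.1579 0.1541] gap 0.00293481255193709 plane.12 [0.6521 0.1637 0.12  ] depthT [0.6446 0.1551 0.1601]
Fblue [362.3105 256.6089] [ 18  18 248] [235.8306 142.4839] [ 15  10 124] tri [ 0.4649 -0.1422  0.119 ] gap 0.00136538323758452 plane.12 [ 0.4653 -0.1426  0.12  ] depthT [ 0.4647 -0.1422  0.1202]
Fyel [282.4336 264.0664] [ 18  19 256] [304.3641 165.267 ] [ 17  19 206] tri [0.4484 0.015  0.1123] gap 0.0017050564041755402 plane.12 [0.4492 0.0142 0.12  ] depthT [0.4494 0.0149 0.1201]
Bblue [222.3347 252.7343] [ 25  24 493] [355.6035 197.7481] [ 26  20 401] tri [0.4688 0.138  0.1006] gap 0.003920265354384952 plane.12 [0.4698 0.1356 0.104 ] depthT [0.4693 0.1353 0.1043]
Bred [103.3937 229.6758] [ 25  24 475] [477.3168 268.4208] [ 31  26 606] tri [0.5136 0.3817 0.1002] gap 0.003498658251675818 plane.12 [0.5141 0.3781 0.104 ] depthT [0.5136 0.3777 0.1041]
Sred ((366.7005615234375, 185.0188751220703), (42.22966766357422, 43.13559341430664), 131.38368225097656)Traceback (most recent call last):
  File "<stdin>", line 16, in <module>
cv2.error: OpenCV(4.12.0) /io/opencv/modules/imgproc/src/convhull.cpp:143: error: (-215:Assertion failed) total >= 0 && (depth == CV_32F || depth == CV_32S) in function 'convexHull'
```

```bash
python3 - <<'E'
from m import *
np.set_printoptions(precision=4,suppress=True)
T,dT,cT=load('top0');S,dS,cS=load('scene0');oT=T.copy();oS=S.copy()
P=pts(cT,dT)
for n,p,q in(('Sred',(366,187),(190,212)),('Syel',(292,180),(254,248)),('Sblue',(220,173),(325,289))):
    r=[]
    for im,o,(u,v),R,th in((T,oT,p,30,125),(S,oS,q,36,None)):
        w=np.zeros(im.shape[:2],np.uint8);cv2.circle(w,(u,v),R,1,-1)
        v_=im.min(2)
        th=cv2.threshold(v_[w>0],0,255,cv2.THRESH_OTSU)[0] if th is None else th
        m=((v_>th)&(w>0)).astype(np.uint8)
        m=cv2.morphologyEx(m,cv2.MORPH_OPEN,np.ones((3,3)))
        # keep components near the centre
        k,l=cv2.connectedComponents(m); near=np.zeros_like(w);cv2.circle(near,(u,v),R//2,1,-1)
        m=np.isin(l,[i for i in np.unique(l[near>0]) if i]).astype(np.uint8)
        e=cv2.fitEllipse(cv2.convexHull(cv2.findNonZero(m)));cv2.ellipse(o,e,(0,255,0),1);r.append(e[0]);print(n,th,e)
    X,g=tri(cT,r[0],cS,r[1]);print('  tri',X,g,'plane',onplane(cT,*r[0],.04),onplane(cS,*r[1],.04))
    # housing corners by depth: points 30..50mm high near
    w=np.zeros(m.shape,np.uint8);cv2.circle(w,p,42,1,-1)
    mm=((w>0)&(abs(P[...,2]-.04)<.006)&(dT>0)).astype(np.uint8);mm,ce,st=blob(mm,*p,42)
    xy=P[mm][:,:2].astype(np.float32);print('  depth box',cv2.minAreaRect(xy),'z',np.median(P[mm][:,2]))
    mp=mm&0
# tray
b=cv2.minAreaRect
for lo,hi in((-.0,.008),(.012,.03)):
    m=(P[...,2]>lo)&(P[...,2]<hi)&(dT>0);w=np.zeros(m.shape,bool);w[170:260,420:500]=1;m&=w
    print('tray',lo,m.sum(),b(P[m][:,:2].astype(np.float32)))
g=cv2.cvtColor(T,cv2.COLOR_BGR2GRAY)
m=(g[165:265,415:505]<70).astype(np.uint8);k=cv2.findNonZero(m)+np.array([415,165]);rr=b(k);print('dark rect',rr,onplane(cT,*rr[0],.01))
for X in cv2.boxPoints(rr):print(onplane(cT,*X,.02)[:2],end='')
for nm,(u,v) in dict(trayfloor=(459,215),bench=(330,320),plate=(292,180),beak=(366,187)).items():print(nm,dT[v,u],P[v,u])
m=(P[...,2]>.06)&(dT>0);w=np.zeros(m.shape,np.uint8);cv2.circle(w,(366,187),28,1,-1);m&=w>0;print('beaker pts',m.sum(),P[m].min(0) if m.any() else 0,P[m].max(0) if m.any() else 0)
crop=lambda o,a,b,c,d,s:cv2.resize(o[a:b,c:d],None,fx=s,fy=s,interpolation=cv2.INTER_CUBIC)
out=np.zeros((590,780,3),np.uint8);out[:300,:775]=crop(oT,145,265,190,500,2.5);out[300:580,:500]=crop(oS,170,310,130,380,2);out[300:500,510:740]=crop(T,165,205,343,389,5);cv2.imwrite('pics/o1.png',out)
E
```

```text
Sred 125 ((363.3447265625, 190.016845703125), (25.898014068603516, 40.276397705078125), 121.14965057373047)
Sred 62.0 ((187.40469360351562, 202.68948364257812), (50.76448059082031, 68.19390869140625), 74.10922241210938)
  tri [ 0.6098 -0.1643  0.0554] 0.015828096745444147 plane [ 0.6071 -0.1606  0.04  ] [ 0.6045 -0.1823  0.04  ]
  depth box ((0.6180146336555481, -0.166924849152565), (0.11091258376836777, 0.11131731420755386), 7.0401411056518555) z 0.03911883205352866
Syel 125 ((290.5372619628906, 179.5051727294922), (40.64289093017578, 41.9304084777832), 80.67628479003906)
Syel 66.0 ((252.79974365234375, 239.68226623535156), (54.71125793457031, 65.92887115478516), 81.08441162109375)
  tri [ 0.6267 -0.0009  0.0575] 0.000466012741225958 plane [ 0.6292 -0.0008  0.04  ] [ 0.6171 -0.0086  0.04  ]
  depth box ((0.6304590702056885, -0.0009849369525909424), (0.11024662852287292, 0.11104211211204529), 75.71001434326172) z 0.039559394838279735
Sblue 125 ((218.80056762695312, 176.96112060546875), (28.21991539001465, 39.10547637939453), 82.3572006225586)
Sblue 69.0 ((327.75274658203125, 285.3613
[... 304 characters left out ...]
33945393942655
tray -0.0 5445 ((0.5583668947219849, -0.38671284914016724), (0.1818433403968811, 0.20753614604473114), 89.1392822265625)
tray 0.012 571 ((0.558478832244873, -0.3786044418811798), (0.13202907145023346, 0.14999742805957794), 83.9879379272461)
dark rect ((457.853271484375, 213.87310791015625), (60.99385452270508, 65.59024047851562), 5.013113975524902) [ 0.5584 -0.3789  0.01  ]
[ 0.4904 -0.2996][ 0.6368 -0.3147][ 0.6257 -0.4501][ 0.4798 -0.4336]trayfloor 0.88558817 [ 0.5564 -0.3845  0.003 ]
bench 0.87400156 [ 0.3181 -0.0919  0.0016]
plate 0.8574347 [ 0.6281 -0.004   0.04  ]
beak 0.85155714 [ 0.6134 -0.1658  0.0432]
beaker pts 377 [ 0.5885 -0.1868  0.0601] [ 0.6453 -0.1372  0.1146]
```

View pics/o1.png

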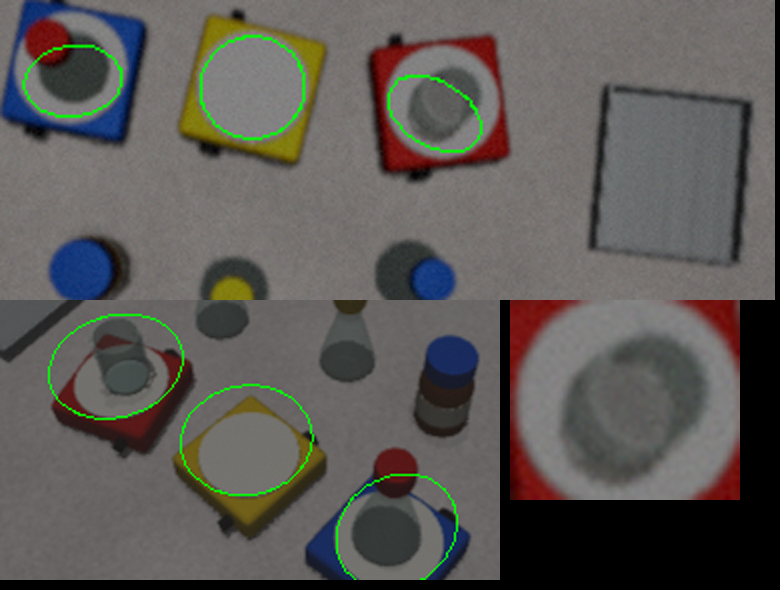

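The depth boxes give the three stirrers as 111 mm squares at z≈0.039–0.040. The tray measures 132×150 mm with its floor at 0.003. All of that matches the text; only the white-ellipse fits leaked, so I'll use the boxes. Next I'll fit the beaker rim and work out the first move.

```bash
cat > g.py <<'E'
from m import *
from scipy.spatial.transform import Rotation as Ro
np.set_printoptions(precision=4,suppress=True)
def go(x,y,z,closing_deg=None,s=None):
    "print tool-frame shift to a world point, split in world-xy and z, and the turn about tool z"
    s=s or ctrl.get_state();R=Ro.from_rotvec(s['tool_rot']).as_matrix();d=np.array([x,y,z])-s['position']
    print('t',round(s['time'],2),'pos',s['position'],'tilt',np.degrees(np.arccos(-R[2,2])).round(2),'closing axis deg',np.degrees(np.arctan2(R[1,1],R[0,1])).round(1),'F',s['ft_force'],'g',s['grip_width']*.087,s['grip_force'])
    t=0
    if closing_deg is not None:
        a=np.arctan2(R[1,1],R[0,1]);t=-((closing_deg-np.degrees(a)+90)%180-90)
    print('  world d',d,'-> tool mm',(R.T@d*1000).round(1),'turn z deg',round(t,1))
E
python3 - <<'E'
from g import *
T,dT,cT=load('top0');S,dS,cS=load('scene0')
for d,c,p,r in((dT,cT,(366,187),32),(dS,cS,(190,195),36)):
    P=pts(c,d);w=np.zeros(d.shape,np.uint8);cv2.circle(w,p,r,1,-1)
    m=(w>0)&(d>0)&(P[...,2]>.1)&(P[...,2]<.12);X=P[m]
    print(m.sum(),'z max',np.percentile(X[:,2],[50,95]) )
    if len(X)<10: continue
    xy=X[:,:2];A=np.c_[2*xy,np.ones(len(xy))];q=np.linalg.lstsq(A,(xy**2).sum(1),rcond=None)[0]
    print('circle',q[:2],np.sqrt(q[2]+q[:2]@q[:2]),'minEnc',cv2.minEnclosingCircle(xy.astype(np.float32)))
    dd=xy-q[:2];a=np.degrees(np.arctan2(dd[:,1],dd[:,0]));rr=np.hypot(*dd.T)*1000
    for k in range(-180,180,30):
        o=(a>=k)&(a<k+30);print(k,o.sum(),rr[o].max().round(1) if o.any() else '',end=' | ')
    print()
go(.6125,-.162,.223,90)
E
python3 -m handwheel '[[0.087,0,0,0,0,0,0]]' 20
```

```text
169 z max [0.1096 0.1124]
circle [ 0.6154 -0.1618] 0.024075681345116222 minEnc ((0.617781937122345, -0.16271695494651794), 0.028334060683846474)
-180 10 26.1 | -150 11 25.7 | -120 13 25.6 | -90 15 25.3 | -60 13 23.8 | -30 32 30.8 | 0 17 29.2 | 30 9 23.5 | 60 10 23.9 | 90 14 25.5 | 120 13 25.3 | 150 12 25.7 | 
258 z max [0.1081 0.1124]
circle [ 0.6136 -0.1587] 0.023938981743062346 minEnc ((0.6157884001731873, -0.15927693247795105), 0.0285879448056221)
-180 28 26.5 | -150 32 26.7 | -120 24 25.0 | -90 15 24.0 | -60 8 23.8 | -30 20 30.7 | 0 31 30.4 | 30 27 24.9 | 60 24 24.9 | 90 21 25.2 | 120 12 25.9 | 150 16 26.2 | 
t 0.1 pos [0.153  0.6312 0.2216] tilt 0.1 closing axis deg 76.4 F [-0.1857 -0.4629  0.4082] g 0.0871722701128662 0.0
  world d [ 0.4595 -0.7932  0.0014] -> tool mm [-633.4 -662.7   -0.3] turn z deg -13.6
time: 0.22
position: [0.1531, 0.6314, 0.222]
tool_rot: [-0.373, -3.119, 0.002]
ft_force: [0.3, 0.2, -0.3]
grip_width: 0.996
grip_force: 0.0
```

```bash
python3 -m handwheel '[[0.087,0,0,0,0,0,-6.8],[0.087,0,0,0,0,0,-6.8],[0.087,-0.05,-0.025,0,0,0,0],[0.087,-0.05,-0.025,0,0,0,0],[0.087,-0.05,-0.025,0,0,0,0],[0.087,-0.05,-0.025,0,0,0,0],[0.087,-0.05,-0.025,0,0,0,0],[0.087,-0.05,-0.025,0,0,0,0]]' && python3 -m handwheel '[[0.087,-0.0134,-0.0535,0,0,0,0],[0.087,-0.0134,-0.0535,0,0,0,0],[0.087,-0.0134,-0.0535,0,0,0,0],[0.087,-0.0134,-0.0535,0,0,0,0],[0.087,-0.0134,-0.0535,0,0,0,0],[0.087,-0.0134,-0.0535,0,0,0,0],[0.087,-0.0134,-0.0535,0,0,0,0],[0.087,-0.0134,-0.0535,0,0,0,0],[0.087,-0.0134,-0.0535,0,0,0,0],[0.087,-0.0134,-0.0535,0,0,0,0],[0.087,-0.0134,-0.0535,0,0,0,0],[0.087,-0.0134,-0.0535,0,0,0,0]]' && python3 -m handwheel '[[0.087,0,0,0,0,0,0]]' && python3 - <<'E'
from g import *
im,d,c=shot('wrist','w1.png');np.savez('pics/w1.npz',im=im,d=d,K=c[0],R=c[1],t=c[2])
print('cam',-c[1].T@c[2],c[1][2])
go(.614,-.1605,.076,90)
E
```

```text
time: 1.23
position: [0.4545, 0.4806, 0.2225]
tool_rot: [0.0, 3.142, 0.0]
ft_force: [0.6, 0.8, 0.3]
grip_width: 0.999
grip_force: 0.0
time: 2.72
position: [0.6139, -0.1619, 0.2226]
tool_rot: [-0.0, 3.141, 0.001]
ft_force: [0.0, 0.4, 0.2]
grip_width: 1.0
grip_force: 0.0
time: 2.85
position: [0.6127, -0.1673, 0.2223]
tool_rot: [-0.015, -3.141, 0.006]
ft_force: [-1.1, 0.4, -0.8]
grip_width: 0.999
grip_force: 0.0
cam [ 0.5328 -0.1654  0.3835] [ 0.2875 -0.0055 -0.9578]
t 2.9 pos [ 0.6131 -0.1634  0.2221] tilt 0.07 closing axis deg 89.7 F [-0.3963  0.4511  0.2035] g 0.08683350109785923 0.0
  world d [ 0.0009  0.0029 -0.1461] -> tool mm [ -1.    3.  146.1] turn z deg -0.3
```

View pics/w1.png

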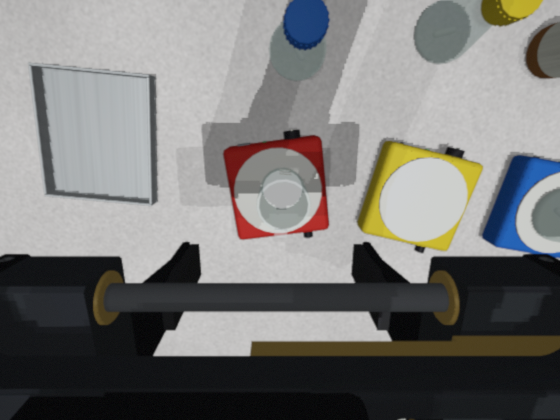

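The wrist view shows the beaker (283,198) on the red stirrer (277,187), centred between the fingers. The tray is at (100,135), the blue flask cap at (306,22) and the yellow stirrer at (422,197). I'll cross-check the positions from this view before descending.

```bash
python3 - <<'E'
from g import *
W,d,c=load('w1');P=pts(c,d);T,dT,cT=load('top0')
for n,p in(('Sred',(277,187)),('Syel',(422,197))):
    w=np.zeros(d.shape,np.uint8);cv2.circle(w,p,75,1,-1)
    m=((w>0)&(d>0)&(abs(P[...,2]-.04)<.006)).astype(np.uint8);m,_,_=blob(m,*p,75);print(n,cv2.minAreaRect(P[m][:,:2].astype(np.float32)),np.median(P[m][:,2]))
w=np.zeros(d.shape,bool);w[150:245,235:330]=1
X=P[w&(d>0)&(P[...,2]>.1)&(P[...,2]<.12)]
r=np.hypot(X[:,0]-.615,X[:,1]+.161);print('rim n',len(X),'min',X.min(0),'max',X.max(0))
k=X[X[:,0]<.628];A=np.c_[2*k[:,:2],np.ones(len(k))];q=np.linalg.lstsq(A,(k[:,:2]**2).sum(1),rcond=None)[0];print('circle w/o spout',q[:2],np.sqrt(q[2]+q[:2]@q[:2]))
w[:]=0;w[50:220,20:170]=1;m=w&(P[...,2]>.012)&(P[...,2]<.03);print('tray',cv2.minAreaRect(P[m][:,:2].astype(np.float32)),'floor',P[135,100])
m,ce,_=blob(cmask(W,'blue'),306,22,30);k=P[m];k=k[k[:,2]>k[:,2].max()-.006];print('Fblue',k.mean(0),len(k),'tri',tri(c,ce,cT,(362.31,256.61)))
# rim triangulated across views: top-of-beaker ellipse centre guess
E
```

```text
Sred ((0.616948127746582, -0.16616633534431458), (0.10906610637903214, 0.10899725556373596), 6.953614711761475) 0.03801247986971733
Syel ((0.6290677189826965, 6.22868537902832e-05), (0.110092394053936, 0.10885757207870483), 75.97018432617188) 0.03879291103280547
rim n 753 min [ 0.588  -0.1854  0.1   ] max [ 0.6448 -0.1364  0.1112]
circle w/o spout [ 0.612 -0.161] 0.02330074303438292
tray ((0.5569428205490112, -0.3774258494377136), (0.13128389418125153, 0.15030492842197418), 84.0592041015625) floor [ 0.5538 -0.3772  0.0023]
Fblue [ 0.5328 -0.1654  0.3835] 9 tri (array([ 0.4654, -0.1431,  0.1159]), np.float64(0.0008069652272898392))
```

```bash
python3 -m handwheel '[[0.087,0,0.0025,0.03,0,0,0],[0.087,0,0,0.03,0,0,0],[0.087,0,0,0.03,0,0,0],[0.087,0,0,0.03,0,0,0],[0.087,0,0,0.026,0,0,0],[0.087,0,0,0,0,0,0],[0.087,0,0,0,0,0,0]]' && python3 - <<'E'
from g import *
go(.6133,-.161,.076,90)
E
python3 -m handwheel '[[0.03,0,0,0,0,0,0],[0.03,0,0,0,0,0,0],[0.03,0,0,0,0,0,0],[0.03,0,0,0,0,0,0],[0.03,0,0,0,0,0,0],[0.03,0,0,0,0,0,0]]' 10
```

```text
time: 3.78
position: [0.6144, -0.157, 0.0777]
tool_rot: [-0.001, 3.14, 0.0]
ft_force: [0.4, -0.8, 0.6]
grip_width: 1.0
grip_force: 0.0
t 3.77 pos [ 0.6144 -0.157   0.0777] tilt 0.09 closing axis deg 90.1 F [ 0.3759 -0.7834  0.56  ] g 0.08698837696006499 0.0
  world d [-0.0011 -0.004  -0.0017] -> tool mm [ 1.1 -4.   1.7] turn z deg 0.1
time: 4.53
position: [0.6136, -0.1583, 0.0767]
tool_rot: [0.001, 3.141, -0.0]
ft_force: [-0.6, -0.2, 1.7]
grip_width: 0.576
grip_force: 10.0
```

```bash
python3 -m handwheel '[[0.03,0,0,-0.005,0,0,0],[0.03,0,0,-0.01,0,0,0],[0.03,0,0,-0.02,0,0,0],[0.03,0,0,-0.02,0,0,0],[0.03,0,0,-0.005,0,0,0],[0.03,0.004,-0.0175,0,0,0,0],[0.03,0.008,-0.03,0,0,0,0],[0.03,0.008,-0.03,0,0,0,0],[0.03,0.008,-0.03,0,0,0,0],[0.03,0.008,-0.03,0,0,0,0],[0.03,0.008,-0.03,0,0,0,0]]' && python3 -m handwheel '[[0.03,0.008,-0.03,0,0,0,0],[0.03,0.004,-0.02,0,0,0,0],[0.03,0,0,0,0,0,0],[0.03,0,0,0.02,0,0,0],[0.03,0,0,0.02,0,0,0],[0.03,0,0,0.02,0,0,0],[0.03,0,0,0.02,0,0,0],[0.03,0,0,0.01,0,0,0],[0.03,0,0,0,0,0,0]]' && python3 - <<'E'
from g import *
go(.5577,-.378,.039,90)
im,d,c=shot('wrist');go(.5577,-.378,.039,90);im,d,c=shot('scene','s2.png')
E
```

```text
time: 5.9
position: [0.5677, -0.3277, 0.1356]
tool_rot: [-0.003, -3.14, -0.0]
ft_force: [0.5, -0.4, -0.6]
grip_width: 0.579
grip_force: 10.0
time: 7.02
position: [0.557, -0.3751, 0.0455]
tool_rot: [-0.001, -3.14, -0.001]
ft_force: [-0.1, 0.3, -0.1]
grip_width: 0.576
grip_force: 10.0
t 7.03 pos [ 0.557  -0.3751  0.0455] tilt 0.09 closing axis deg 90.0 F [-0.1368  0.3252 -0.0651] g 0.05012412388937424 9.999948014265101
  world d [ 0.0007 -0.0029 -0.0065] -> tool mm [-0.7 -2.9  6.5] turn z deg -0.0
t 7.08 pos [ 0.5576 -0.3756  0.0465] tilt 0.01 closing axis deg 90.0 F [-0.6451 -0.0148 -1.2409] g 0.05019047788244055 9.999910825572442
  world d [ 0.0001 -0.0024 -0.0075] -> tool mm [-0.1 -2.4  7.5] turn z deg -0.0
```

View pics/s2.png

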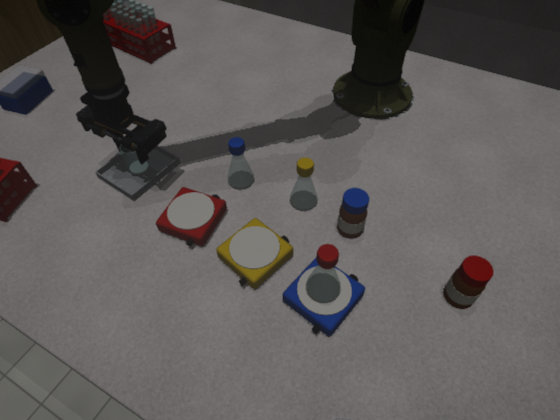

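The beaker hangs over the middle of the tray floor at about (138,166), and the red stirrer is free.

```bash
python3 -m handwheel '[[0.03,0,0,0.002,0,0,0],[0.03,0,0,0.002,0,0,0],[0.03,0,0,0.001,0,0,0],[0.03,0,0,0,0,0,0]]' && python3 -m handwheel '[[0.03,0,0,0.001,0,0,0],[0.03,0,0,0,0,0,0]]' && python3 -m handwheel '[[0.03,0,0,0.001,0,0,0],[0.03,0,0,0,0,0,0]]'&& python3 -m handwheel '[[0.03,0,0,0.001,0,0,0],[0.03,0,0,0,0,0,0]]'
```

```text
time: 7.62
position: [0.5575, -0.3754, 0.0415]
tool_rot: [0.001, 3.142, 0.0]
ft_force: [0.3, -0.7, -0.6]
grip_width: 0.576
grip_force: 10.0
time: 7.88
position: [0.5575, -0.3754, 0.0405]
tool_rot: [-0.001, -3.142, -0.0]
ft_force: [-0.0, -0.3, -1.0]
grip_width: 0.578
grip_force: 10.0
time: 8.12
position: [0.5577, -0.3755, 0.0398]
tool_rot: [0.001, 3.141, -0.0]
ft_force: [-0.4, -1.0, 1.0]
grip_width: 0.578
grip_force: 10.0
time: 8.38
position: [0.5577, -0.3756, 0.0397]
tool_rot: [0.001, 3.141, 0.0]
ft_force: [-2.2, 2.2, 6.4]
grip_width: 0.576
grip_force: 10.0
```

```bash
python3 -m handwheel '[[0.087,0,0,0,0,0,0],[0.087,0,0,0,0,0,0],[0.087,0,0,0,0,0,0],[0.087,0,0,-0.01,0,0,0],[0.087,0,0,-0.03,0,0,0],[0.087,0,0,-0.04,0,0,0],[0.087,0,0,-0.05,0,0,0],[0.087,0,0,-0.055,0,0,0]]' && python3 -m handwheel '[[0.087,-0.008,0.0485,0,0,0,0],[0.087,-0.008,0.0485,0,0,0,0],[0.087,-0.008,0.0485,0,0,0,0],[0.087,-0.008,0.0485,0,0,0,0],[0.087,-0.008,0.0485,0,0,0,0],[0.087,-0.008,0.0485,0,0,0,0],[0.087,-0.008,0.0485,0,0,0,0],[0.087,-0.008,0.0485,0,0,0,0],[0.087,-0.008,0.0485,0,0,0,0],[0.087,-0.008,0.0485,0,0,0,0],[0.087,-0.008,0.0485,0,0,0,0],[0.087,0,0,0,0,0,0]]' && python3 -m handwheel '[[0.087,0,0,0,0,0,0],[0.087,0,0,0,0,0,0]]' && python3 - <<'E'
from g import *
go(.645,.156,.129,90)
for n in('top','wrist'):
    im,d,c=shot(n,n+'2.png');np.savez('pics/'+n+'2.npz',im=im,d=d,K=c[0],R=c[1],t=c[2])
go(.645,.156,.129,90)
E
```

```text
time: 9.38
position: [0.5572, -0.3753, 0.2254]
tool_rot: [-0.001, -3.141, -0.0]
ft_force: [0.7, -0.7, 0.2]
grip_width: 1.002
grip_force: 0.0
time: 10.88
position: [0.6451, 0.1648, 0.2235]
tool_rot: [0.013, -3.141, -0.004]
ft_force: [0.0, -0.4, -0.3]
grip_width: 1.0
grip_force: 0.0
time: 11.12
position: [0.6461, 0.1557, 0.2241]
tool_rot: [0.005, 3.141, -0.001]
ft_force: [0.4, -0.8, -0.1]
grip_width: 0.999
grip_force: 0.0
t 11.12 pos [0.6461 0.1557 0.2241] tilt 0.06 closing axis deg 89.8 F [ 0.387  -0.7509 -0.1362] g 0.08694097856100357 0.0
  world d [-0.0011  0.0003 -0.0951] -> tool mm [ 1.1  0.3 95.1] turn z deg -0.2
t 11.22 pos [0.646  0.1562 0.224 ] tilt 0.04 closing axis deg 89.8 F [-0.6513  0.2865 -0.3779] g 0.08694356033238694 0.0
  world d [-0.001  -0.0002 -0.095 ] -> tool mm [ 1.  -0.2 95. ] turn z deg -0.2
```

View pics/wrist2.png

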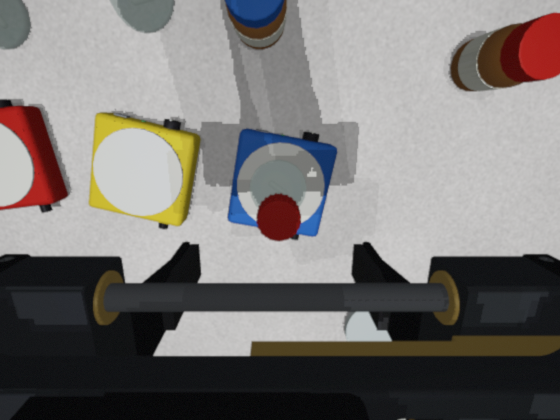

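View pics/top2.png

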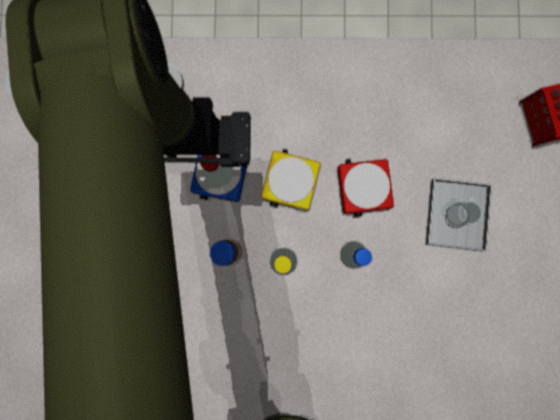

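The wrist view shows the red cap (279,217) on the blue stirrer between the fingers. The top view shows the beaker upright inside the tray at (461,214) and the red plate empty at (367,186).

```bash
python3 - <<'E'
from g import *
W,d,c=load('wrist2');P=pts(c,d);T,dT,cT=load('top2');PT=pts(cT,dT);T0,_,cT0=load('top0')
m,ce,st=blob(cmask(W,'red'),279,217,30);k=P[m&(d>0)];t=k[k[:,2]>k[:,2].max()-.012]
print('cap zmax',np.percentile(k[:,2],[5,50,99]),'circle',cv2.minEnclosingCircle(k[k[:,2]>.154][:,:2].astype(np.float32)),'tri w/ top0',tri(c,ce,cT0,(208.79,161.51)))
(u,v),_,_=cv2.fitEllipse(cv2.convexHull(cv2.findNonZero(m.astype(np.uint8))));print('mask centre',u,v,'plane .155',onplane(c,u,v,.155))
for n,P_,d_,p,R in(('Sblue w',P,d,(282,182),70),('Sred top',PT,dT,(366,187),42),('Syel w',P,d,(145,170),75)):
    w=np.zeros(d.shape,np.uint8);cv2.circle(w,p,R,1,-1)
    m=((w>0)&(d_>0)&(abs(P_[...,2]-.04)<.006)).astype(np.uint8);m,_,_=blob(m,*p,R);print(n,cv2.minAreaRect(P_[m][:,:2].astype(np.float32)),np.median(P_[m][:,2]))
w=np.zeros(d.shape,bool);w[185:245,435:485]=1;k=PT[w&(PT[...,2]>.065)&(dT>0)];print('beaker rim',k.min(0),k.max(0))
g=T[...].min(2);w=np.zeros(d.shape,np.uint8);cv2.circle(w,(366,187),24,1,-1);mm=((g>125)&(w>0)).astype(np.uint8);e=cv2.fitEllipse(cv2.convexHull(cv2.findNonZero(mm)));print('red plate',e,onplane(cT,*e[0],.04))
E
```

```text
cap zmax [0.1471 0.1589 0.1605] circle ((0.6447182893753052, 0.1584443747997284), 0.017701352015137672) tri w/ top0 (array([0.6475, 0.159 , 0.1414]), np.float64(0.0008437112576366541))
mask centre 278.52154541015625 216.98037719726562 plane .155 [0.6426 0.1587 0.155 ]
Sblue w ((0.6450008153915405, 0.16130366921424866), (0.10899865627288818, 0.10926004499197006), 79.17894744873047) 0.037845008139824596
Sred top ((0.6184177994728088, -0.16691015660762787), (0.1108822450041771, 0.11139541119337082), 6.896947860717773) 0.03968057029236592
Syel w ((0.6290780901908875, 0.0015064626932144165), (0.10979322344064713, 0.10901670902967453), 76.12394714355469) 0.038446320223048586
beaker rim [ 0.5351 -0.4007  0.065 ] [ 0.59   -0.3517  0.0767]
red plate ((366.49072265625, 185.35479736328125), (44.35450744628906, 45.12623977661133), 117.7789535522461) [ 0.6175 -0.1676  0.04  ]
```

```bash
python3 -m handwheel '[[0.087,0.0013,0.001,0.02,0,0,0],[0.087,0,0,0.025,0,0,0],[0.087,0,0,0.025,0,0,0],[0.087,0,0,0.02,0,0,0],[0.087,0,0,0.005,0,0,0],[0.087,0,0,0,0,0,0],[0.02,0,0,0,0,0,0],[0.02,0,0,0,0,0,0],[0.02,0,0,0,0,0,0],[0.02,0,0,0,0,0,0],[0.02,0,0,0,0,0,0],[0.02,0,0,0,0,0,0]]' 15 && python3 -m handwheel '[[0.02,0,0,0,0,0,0],[0.02,0,0,0,0,0,0],[0.02,0,0,-0.005,0,0,0],[0.02,0,0,-0.01,0,0,0],[0.02,0,0,-0.015,0,0,0],[0.02,0,0,-0.015,0,0,0],[0.02,0,0,-0.005,0,0,0],[0.02,0,0,0,0,0,0]]' && python3 - <<'E'
from g import *
go(.6177,-.1668,.129,90)
im,d,c=shot('wrist','wrist3.png');go(.6177,-.1668,.129,90)
m,ce,st=blob(cmask(im,'red'),279,230,60);P=pts(c,d);k=P[m&(d>0)];print(len(k),ce,st,k.max(0),k.min(0))
E
```

```text
time: 12.72
position: [0.6444, 0.159, 0.1286]
tool_rot: [0.001, 3.142, 0.0]
ft_force: [0.2, 0.2, -0.0]
grip_width: 0.402
grip_force: 0.2
time: 13.72
position: [0.6447, 0.1591, 0.1793]
tool_rot: [0.001, 3.14, 0.001]
ft_force: [-0.6, 0.2, -1.5]
grip_width: 0.384
grip_force: 15.0
t 13.72 pos [0.6447 0.1591 0.1793] tilt 0.07 closing axis deg 90.0 F [-0.6356  0.2252 -1.5456] g 0.03344007054575702 14.999531437642872
  world d [-0.027  -0.3259 -0.0503] -> tool mm [  27.  -325.9   50.1] turn z deg -0.0
t 13.78 pos [0.6444 0.1591 0.1785] tilt 0.01 closing axis deg 90.0 F [-0.5509  0.7249 -1.6684] g 0.033521813399175676 14.999490645714104
  world d [-0.0267 -0.3259 -0.0495] -> tool mm [  26.5 -325.9   49.5] turn z deg -0.0
2327 [276.2621 264.4311] [ 241  241   72   42 2331] [0.6428 0.177  0.2118] [0.6267 0.1426 0.1844]
```

```bash
python3 -m handwheel '[[0.02,0.001,-0.012,0,0,0,0],[0.02,0.002,-0.025,0,0,0,0],[0.02,0.003,-0.032,0,0,0,0],[0.02,0.003,-0.032,0,0,0,0],[0.02,0.003,-0.032,0,0,0,0],[0.02,0.003,-0.032,0,0,0,0],[0.02,0.003,-0.032,0,0,0,0],[0.02,0.003,-0.032,0,0,0,0],[0.02,0.002,-0.032,0,0,0,0],[0.02,0.002,-0.03,0,0,0,0],[0.02,0.001,-0.022,0,0,0,0],[0.02,0.001,-0.013,0,0,0,0]]' && python3 -m handwheel '[[0.02,0,0,0,0,0,0],[0.02,0,0,0.015,0,0,0],[0.02,0,0,0.015,0,0,0],[0.02,0,0,0.01,0,0,0],[0.02,0,0,0.003,0,0,0],[0.02,0,0,0,0,0,0]]' && python3 - <<'E'
from g import *
go(.6177,-.1668,.129,90)
im,d,c=shot('wrist','wrist3.png');go(.6177,-.1668,.129,90)
E
```

```text
time: 15.28
position: [0.6158, -0.1708, 0.1785]
tool_rot: [-0.007, -3.141, 0.002]
ft_force: [0.2, 0.3, -1.9]
grip_width: 0.379
grip_force: 15.0
time: 16.02
position: [0.6173, -0.1669, 0.1354]
tool_rot: [-0.0, -3.141, -0.0]
ft_force: [0.2, -0.0, -1.2]
grip_width: 0.384
grip_force: 15.0
t 16.02 pos [ 0.6173 -0.1669  0.1354] tilt 0.01 closing axis deg 90.0 F [ 0.2375 -0.0136 -1.2361] g 0.03336677187589109 14.999345010146499
  world d [ 0.0004  0.0001 -0.0064] -> tool mm [-0.4  0.1  6.4] turn z deg -0.0
t 16.07 pos [ 0.6176 -0.167   0.1358] tilt 0.03 closing axis deg 90.0 F [ 0.4151  0.2139 -0.8881] g 0.03309350557955617 14.99941167421639
  world d [ 0.0001  0.0002 -0.0068] -> tool mm [-0.1  0.2  6.8] turn z deg -0.0
```

View pics/wrist3.png

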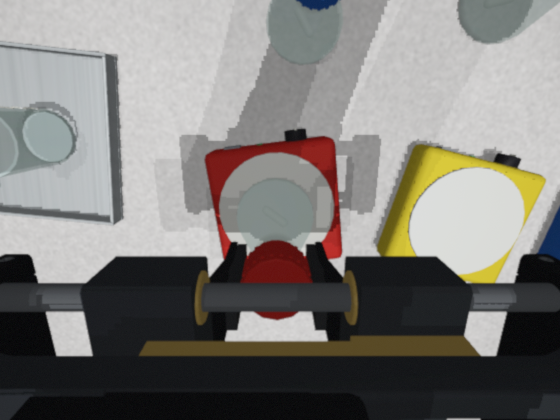

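The red flask's base (275,208) sits over the middle of the red plate. Now I'll lower it until I feel contact.

```bash
python3 -m handwheel '[[0.02,0,0,0.002,0,0,0],[0.02,0,0,0.002,0,0,0],[0.02,0,0,0.001,0,0,0],[0.02,0,0,0,0,0,0]]' && python3 -m handwheel '[[0.02,0,0,0.001,0,0,0],[0.02,0,0,0,0,0,0]]' && python3 -m handwheel '[[0.02,0,0,0.001,0,0,0],[0.02,0,0,0,0,0,0]]'
```

```text
time: 16.58
position: [0.6173, -0.1669, 0.1305]
tool_rot: [-0.001, -3.142, -0.0]
ft_force: [-0.0, -1.1, -1.4]
grip_width: 0.383
grip_force: 15.0
time: 16.82
position: [0.6173, -0.167, 0.1295]
tool_rot: [-0.001, -3.142, -0.0]
ft_force: [-0.3, -0.1, -0.6]
grip_width: 0.385
grip_force: 15.0
time: 17.08
position: [0.6174, -0.167, 0.1286]
tool_rot: [0.001, 3.141, 0.0]
ft_force: [-0.2, 0.5, -1.1]
grip_width: 0.384
grip_force: 15.0
```

```bash
python3 -m handwheel '[[0.02,0,0,0.001,0,0,0],[0.02,0,0,0,0,0,0],[0.02,0,0,0,0,0,0]]'; python3 -m handwheel '[[0.02,0,0,0.0005,0,0,0],[0.02,0,0,0,0,0,0],[0.02,0,0,0,0,0,0]]'
```

```text
time: 17.45
position: [0.6177, -0.1673, 0.1284]
tool_rot: [0.001, 3.14, -0.0]
ft_force: [-0.1, -0.4, 5.0]
grip_width: 0.382
grip_force: 15.0
time: 17.82
position: [0.6179, -0.1674, 0.1284]
tool_rot: [0.001, 3.14, -0.0]
ft_force: [-1.1, -0.1, 7.6]
grip_width: 0.386
grip_force: 15.0
```

```bash
python3 -m handwheel '[[0.087,0,0,0,0,0,0],[0.087,0,0,0,0,0,0],[0.087,0,0,0,0,0,0],[0.087,0,0,0,0,0,0],[0.087,0,0,-0.02,0,0,0],[0.087,0,0,-0.03,0,0,0],[0.087,0,0,-0.03,0,0,0],[0.087,0,0,-0.02,0,0,0]]' && python3 -m handwheel '[[0.087,0.03,0.005,0,0,0,0],[0.087,0.04,0.0065,0,0,0,0],[0.087,0.04,0.0065,0,0,0,0],[0.087,0.03,0.005,0,0,0,0],[0.087,0.0125,0.0015,0,0,0,0],[0.087,0,0,0,0,0,0],[0.087,0,0,0,0,0,0]]' && python3 - <<'E'
from g import *
go(.465,-.1425,.089,90)
im,d,c=shot('wrist','wrist4.png');T,dT,cT=shot('top');P=pts(cT,dT)
m,ce,_=blob(cmask(T,'red'),373,180,25);k=P[m&(abs(P[...,2]-.16)<.006)];print('Fred top',cv2.minEnclosingCircle(k[:,:2].astype(np.float32)),len(k))
m,ce,_=blob(cmask(T,'blue'),363,257,16);k=P[m&(abs(P[...,2]-.12)<.006)];print('Fblue top',ce,cv2.minEnclosingCircle(k[:,:2].astype(np.float32)),len(k))
P=pts(c,d);m,ce,_=blob(cmask(im,'blue'),279,190,60);k=P[m&(abs(P[...,2]-.12)<.006)];print('Fblue wrist',ce,cv2.minEnclosingCircle(k[:,:2].astype(np.float32)),len(k))
go(.465,-.1425,.089,90)
E
```

```text
time: 18.82
position: [0.6181, -0.1673, 0.2302]
tool_rot: [0.001, 3.138, -0.001]
ft_force: [-0.2, 0.6, -0.2]
grip_width: 0.998
grip_force: 0.0
time: 19.7
position: [0.4658, -0.1425, 0.2273]
tool_rot: [0.0, 3.141, -0.001]
ft_force: [-0.4, 0.7, 0.2]
grip_width: 1.001
grip_force: 0.0
t 19.7 pos [ 0.4658 -0.1425  0.2273] tilt 0.05 closing axis deg 90.0 F [-0.3702  0.6942  0.16  ] g 0.08712476055367019 0.0
  world d [-0.0008 -0.     -0.1383] -> tool mm [  1.    0.  138.3] turn z deg -0.0
Fred top ((0.6193814277648926, -0.1689080148935318), 0.017866211012005806) 256
Fblue top [363.0048 256.981 ] ((0.465415894985199, -0.1433679759502411), 0.016951508820056915) 207
Fblue wrist [274.7189 201.618 ] ((0.4625205993652344, -0.14289957284927368), 0.016895534470677376) 1009
t 19.8 pos [ 0.4656 -0.1425  0.2269] tilt 0.03 closing axis deg 90.0 F [ 0.3481  0.1447 -0.4734] g 0.08691940349771542 0.0
  world d [-0.0006  0.     -0.1379] -> tool mm [  0.6   0.1 137.9] turn z deg -0.0
```

```bash
python3 -m handwheel '[[0.087,0.0015,0,0.02,0,0,0],[0.087,0,0,0.035,0,0,0],[0.087,0,0,0.035,0,0,0],[0.087,0,0,0.03,0,0,0],[0.087,0,0,0.018,0,0,0],[0.087,0,0,0,0,0,0],[0.02,0,0,0,0,0,0],[0.02,0,0,0,0,0,0],[0.02,0,0,0,0,0,0],[0.02,0,0,0,0,0,0],[0.02,0,0,0,0,0,0],[0.02,0,0,0,0,0,0]]' 15 && python3 -m handwheel '[[0.02,0,0,0,0,0,0],[0.02,0,0,0,0,0,0],[0.02,0,0,0,0,0,0]]' && python3 -m handwheel '[[0.02,0,0,-0.005,0,0,0],[0.02,0,0,-0.015,0,0,0],[0.02,0,0,-0.025,0,0,0],[0.02,0,0,-0.025,0,0,0],[0.02,0,0,-0.02,0,0,0],[0.02,0,0,0,0,0,0]]' && python3 - <<'E'
from g import *
go(.6455,.1602,.130,90)
E
```

```text
time: 21.3
position: [0.4633, -0.1424, 0.0891]
tool_rot: [0.001, 3.141, 0.0]
ft_force: [0.1, -0.8, 0.9]
grip_width: 0.401
grip_force: 0.2
time: 21.68
position: [0.4634, -0.1425, 0.0891]
tool_rot: [0.001, 3.141, -0.0]
ft_force: [-1.1, 0.3, 0.2]
grip_width: 0.381
grip_force: 15.0
time: 22.42
position: [0.4647, -0.1427, 0.1814]
tool_rot: [0.001, 3.137, -0.0]
ft_force: [1.0, 1.0, -0.7]
grip_width: 0.389
grip_force: 15.0
t 22.43 pos [ 0.4647 -0.1427  0.1814] tilt 0.26 closing axis deg 90.0 F [ 1.0019  0.9635 -0.6641] g 0.03381998057464611 14.997914910782129
  world d [ 0.1808  0.3029 -0.0514] -> tool mm [-180.4  303.    52.2] turn z deg -0.0
```

```bash
python3 -m handwheel '[[0.02,-0.008,0.013,0,0,0,0],[0.02,-0.0168,0.028,0,0,0,0],[0.02,-0.0168,0.028,0,0,0,0],[0.02,-0.0168,0.028,0,0,0,0],[0.02,-0.0168,0.028,0,0,0,0],[0.02,-0.0168,0.028,0,0,0,0],[0.02,-0.0168,0.028,0,0,0,0],[0.02,-0.0168,0.028,0,0,0,0],[0.02,-0.0168,0.028,0,0,0,0],[0.02,-0.0168,0.028,0,0,0,0],[0.02,-0.0168,0.028,0,0,0,0],[0.02,-0.006,0.01,0,0,0,0]]' && python3 -m handwheel '[[0.02,0,0,0,0,0,0],[0.02,0,0,0.015,0,0,0],[0.02,0,0,0.015,0,0,0],[0.02,0,0,0.01,0,0,0],[0.02,0,0,0.004,0,0,0],[0.02,0,0,0,0,0,0],[0.02,0,0,0,0,0,0]]' && python3 - <<'E'
from g import *
go(.6455,.1602,.1285,90)
im,d,c=shot('wrist','wrist5.png');go(.6455,.1602,.1285,90)
E
```

```text
time: 23.92
position: [0.6447, 0.1643, 0.1769]
tool_rot: [0.005, -3.138, -0.001]
ft_force: [-0.6, 0.5, -1.6]
grip_width: 0.387
grip_force: 15.0
time: 24.8
position: [0.6458, 0.1606, 0.1357]
tool_rot: [0.001, 3.141, 0.001]
ft_force: [-0.3, 0.9, -0.8]
grip_width: 0.377
grip_force: 15.0
t 24.8 pos [0.6458 0.1606 0.1357] tilt 0.06 closing axis deg 90.0 F [-0.302   0.8697 -0.7575] g 0.03281627741963424 14.99825676670298
  world d [-0.0003 -0.0004 -0.0072] -> tool mm [ 0.3 -0.4  7.2] turn z deg -0.0
t 24.85 pos [0.6459 0.1607 0.1357] tilt 0.07 closing axis deg 90.0 F [ 0.0249  0.0708 -1.0221] g 0.03361989305347507 14.99823035672307
  world d [-0.0004 -0.0005 -0.0072] -> tool mm [ 0.4 -0.5  7.2] turn z deg -0.0
```

View pics/wrist5.png

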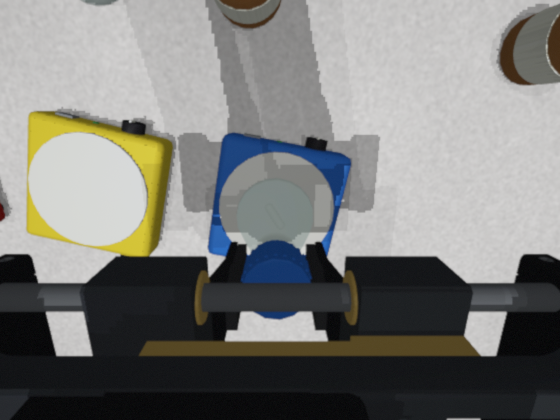

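The blue flask's base (275,208) is centred over the blue plate.

```bash
python3 -m handwheel '[[0.02,0,0,0.002,0,0,0],[0.02,0,0,0.002,0,0,0],[0.02,0,0,0.001,0,0,0],[0.02,0,0,0.001,0,0,0],[0.02,0,0,0,0,0,0],[0.02,0,0,0,0,0,0]]' && python3 -m handwheel '[[0.02,0,0,0.001,0,0,0],[0.02,0,0,0,0,0,0],[0.02,0,0,0,0,0,0]]' && python3 -m handwheel '[[0.02,0,0,0.001,0,0,0],[0.02,0,0,0,0,0,0],[0.02,0,0,0,0,0,0]]'
```

```text
time: 25.6
position: [0.6455, 0.1605, 0.1292]
tool_rot: [0.001, 3.141, 0.0]
ft_force: [0.4, -0.8, -0.5]
grip_width: 0.385
grip_force: 15.0
time: 25.98
position: [0.646, 0.1604, 0.1291]
tool_rot: [0.001, 3.14, 0.0]
ft_force: [-1.5, -0.2, 5.4]
grip_width: 0.387
grip_force: 15.0
time: 26.35
position: [0.6463, 0.1603, 0.1291]
tool_rot: [0.001, 3.139, 0.001]
ft_force: [-1.2, -2.4, 9.1]
grip_width: 0.382
grip_force: 15.0
```

```bash
python3 -m handwheel '[[0.087,0,0,0,0,0,0],[0.087,0,0,0,0,0,0],[0.087,0,0,0,0,0,0],[0.087,0,0,0,0,0,0],[0.087,0,0,-0.02,0,0,0],[0.087,0,0,-0.03,0,0,0],[0.087,0,0,-0.03,0,0,0],[0.087,0,0,-0.02,0,0,0]]' && python3 -m handwheel '[[0.087,0.0265,-0.0196,0,0,0,0],[0.087,0.035,-0.026,0,0,0,0],[0.087,0.035,-0.026,0,0,0,0],[0.087,0.035,-0.026,0,0,0,0],[0.087,0.035,-0.026,0,0,0,0],[0.087,0.025,-0.018,0,0,0,0],[0.087,0.005,-0.004,0,0,0,0],[0.087,0,0,0,0,0,0],[0.087,0,0,0,0,0,0]]' && python3 - <<'E'
from g import *
go(.449,.0148,.089,90)
im,d,c=shot('wrist');T,dT,cT=shot('top');P=pts(cT,dT)
m,ce,_=blob(cmask(T,'blue'),209,162,22);k=P[m&(abs(P[...,2]-.16)<.006)];print('Fblue top',cv2.minEnclosingCircle(k[:,:2].astype(np.float32)),len(k))
m,ce,_=blob(cmask(T,'yellow'),283,265,16);k=P[m&(abs(P[...,2]-.12)<.006)];print('Fyel top',ce,cv2.minEnclosingCircle(k[:,:2].astype(np.float32)),len(k))
P=pts(c,d);m,ce,_=blob(cmask(im,'yellow'),279,195,60);k=P[m&(abs(P[...,2]-.12)<.006)];print('Fyel wrist',ce,cv2.minEnclosingCircle(k[:,:2].astype(np.float32)),len(k))
go(.449,.0148,.089,90)
E
```

```text
time: 27.35
position: [0.6463, 0.1606, 0.2304]
tool_rot: [0.001, 3.138, 0.002]
ft_force: [0.9, 0.7, 0.3]
grip_width: 0.996
grip_force: 0.0
time: 28.48
position: [0.4497, 0.0158, 0.2272]
tool_rot: [-0.001, 3.141, -0.0]
ft_force: [0.8, -0.2, 0.2]
grip_width: 1.001
grip_force: 0.0
t 28.48 pos [0.4497 0.0158 0.2272] tilt 0.03 closing axis deg 90.0 F [ 0.8034 -0.2263  0.197 ] g 0.08711293409073195 0.0
  world d [-0.0007 -0.001  -0.1382] -> tool mm [  0.7  -1.  138.2] turn z deg 0.0
Fblue top ((0.6480274796485901, 0.15671928226947784), 0.017780233174562454) 246
Fyel top [280.  278.5] ((0.0, 0.0), 0.0) 0
Fyel wrist [275.3232 202.0196] ((0.4468774199485779, 0.01576102338731289), 0.016781900078058243) 1014
t 28.57 pos [0.4495 0.0156 0.2269] tilt 0.03 closing axis deg 90.0 F [ 0.1979  0.1361 -0.2387] g 0.08676065784365186 0.0
  world d [-0.0005 -0.0008 -0.1379] -> tool mm [  0.4  -0.8 137.9] turn z deg 0.0
```

```bash
python3 -m handwheel '[[0.087,0.0015,0,0.02,0,0,0],[0.087,0,0,0.035,0,0,0],[0.087,0,0,0.035,0,0,0],[0.087,0,0,0.03,0,0,0],[0.087,0,0,0.018,0,0,0],[0.087,0,0,0,0,0,0],[0.02,0,0,0,0,0,0],[0.02,0,0,0,0,0,0],[0.02,0,0,0,0,0,0],[0.02,0,0,0,0,0,0],[0.02,0,0,0,0,0,0],[0.02,0,0,0,0,0,0]]' 15 && python3 -m handwheel '[[0.02,0,0,0,0,0,0],[0.02,0,0,0,0,0,0],[0.02,0,0,0,0,0,0]]' && python3 -m handwheel '[[0.02,0,0,-0.005,0,0,0],[0.02,0,0,-0.015,0,0,0],[0.02,0,0,-0.025,0,0,0],[0.02,0,0,-0.025,0,0,0],[0.02,0,0,-0.02,0,0,0],[0.02,0,0,0,0,0,0]]' && python3 - <<'E'
from g import *
go(.6298,.0,.130,90)
E
```

```text
time: 30.08
position: [0.4474, 0.015, 0.0891]
tool_rot: [0.001, 3.141, 0.0]
ft_force: [-0.0, -0.6, -0.3]
grip_width: 0.401
grip_force: 0.0
time: 30.45
position: [0.4474, 0.0151, 0.0891]
tool_rot: [0.001, 3.142, 0.0]
ft_force: [-0.0, 0.4, -0.5]
grip_width: 0.382
grip_force: 15.0
time: 31.2
position: [0.4488, 0.0151, 0.1813]
tool_rot: [0.001, 3.137, 0.002]
ft_force: [-0.4, 0.2, -2.1]
grip_width: 0.383
grip_force: 15.0
t 31.2 pos [0.4488 0.0151 0.1813] tilt 0.26 closing axis deg 90.0 F [-0.3658  0.1893 -2.1066] g 0.033298120478899185 15.000439337454736
  world d [ 0.181  -0.0151 -0.0513] -> tool mm [-180.7  -15.1   52.1] turn z deg -0.0
```

```bash
python3 -m handwheel '[[0.02,-0.012,-0.001,0,0,0,0],[0.02,-0.03,-0.0024,0,0,0,0],[0.02,-0.03,-0.0024,0,0,0,0],[0.02,-0.03,-0.0024,0,0,0,0],[0.02,-0.03,-0.0024,0,0,0,0],[0.02,-0.03,-0.0024,0,0,0,0],[0.02,-0.02,-0.002,0,0,0,0],[0.02,0,0,0,0,0,0]]' && python3 -m handwheel '[[0.02,0,0,0.015,0,0,0],[0.02,0,0,0.015,0,0,0],[0.02,0,0,0.01,0,0,0],[0.02,0,0,0.004,0,0,0],[0.02,0,0,0,0,0,0],[0.02,0,0,0,0,0,0]]' && python3 - <<'E'
from g import *
im,d,c=shot('wrist','wrist6.png');go(.6298,0,.1285,90)
E
```

```text
time: 32.2
position: [0.63, -0.0006, 0.1769]
tool_rot: [-0.001, -3.139, 0.002]
ft_force: [-0.8, 0.5, -0.4]
grip_width: 0.383
grip_force: 15.0
time: 32.95
position: [0.6298, -0.0001, 0.1357]
tool_rot: [0.001, 3.14, 0.0]
ft_force: [-0.3, 1.7, -2.0]
grip_width: 0.386
grip_force: 15.0
t 33.0 pos [ 0.6298 -0.0001  0.1357] tilt 0.07 closing axis deg 90.0 F [ 0.3998 -0.2035 -2.3454] g 0.03342069991944872 15.000298409722745
  world d [-0.      0.0001 -0.0072] -> tool mm [0.  0.1 7.2] turn z deg -0.0
```

View pics/wrist6.png

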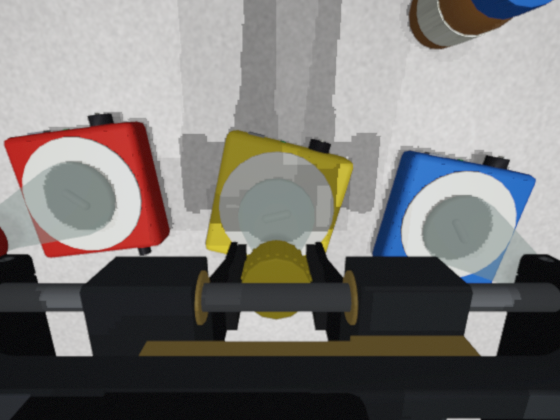

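The yellow flask's base (276,208) is centred on the yellow plate. The red flask (80,192) and blue flask (457,227) stand in the middle of their plates.

```bash
python3 -m handwheel '[[0.02,0,0,0.002,0,0,0],[0.02,0,0,0.002,0,0,0],[0.02,0,0,0.001,0,0,0],[0.02,0,0,0.001,0,0,0],[0.02,0,0,0,0,0,0],[0.02,0,0,0,0,0,0]]' && python3 -m handwheel '[[0.02,0,0,0.001,0,0,0],[0.02,0,0,0,0,0,0],[0.02,0,0,0,0,0,0]]' && python3 -m handwheel '[[0.02,0,0,0.0005,0,0,0],[0.02,0,0,0,0,0,0],[0.02,0,0,0,0,0,0]]'
```

```text
time: 33.75
position: [0.6295, -0.0, 0.1292]
tool_rot: [0.001, 3.141, 0.0]
ft_force: [-0.1, -0.2, -1.9]
grip_width: 0.384
grip_force: 15.0
time: 34.12
position: [0.6299, 0.0, 0.1291]
tool_rot: [0.001, 3.14, 0.001]
ft_force: [-1.5, -0.0, 4.7]
grip_width: 0.381
grip_force: 15.0
time: 34.5
position: [0.63, 0.0, 0.1291]
tool_rot: [0.001, 3.14, 0.001]
ft_force: [-2.4, 0.7, 6.1]
grip_width: 0.382
grip_force: 15.0
```

Contact felt. I'll release, rise, and back away towards the base and left for a clear final check.

```bash
python3 -m handwheel '[[0.087,0,0,0,0,0,0],[0.087,0,0,0,0,0,0],[0.087,0,0,0,0,0,0],[0.087,0,0,0,0,0,0],[0.087,0,0,-0.02,0,0,0],[0.087,0,0,-0.04,0,0,0],[0.087,0,0,-0.04,0,0,0],[0.087,0,0,-0.03,0,0,0]]' && python3 -m handwheel '[[0.087,0.02,0.05,0,0,0,0],[0.087,0.02,0.05,0,0,0,0],[0.087,0.02,0.05,0,0,0,0],[0.087,0.02,0.05,0,0,0,0],[0.087,0.02,0.05,0,0,0,0],[0.087,0.02,0.05,0,0,0,0],[0.087,0.02,0.05,0,0,0,0],[0.087,0,0.05,0,0,0,0],[0.087,0,0,0,0,0,0],[0.087,0,0,0,0,0,0]]' && python3 - <<'E'
from g import *
T,dT,cT=shot('top');P=pts(cT,dT);S,_,_=shot('scene')
for n,col,p,s in(('red','red',(373,180),(.618,-.1667)),('yel','yellow',(292,176),(.6301,-.0005)),('blue','blue',(207,160),(.6458,.160))):
    k=P[(abs(P[...,2]-.16)<.005)&(np.hypot(P[...,0]-s[0],P[...,1]-s[1])<.04)&(cmask(T,col)>0)]
    if len(k):c,r=cv2.minEnclosingCircle(k[:,:2].astype(np.float32));print(n,c,r,'off mm',(np.array(c)-s)*1000,np.median(k[:,2]))
w=np.zeros(dT.shape,bool);w[185:245,435:485]=1;k=P[w&(P[...,2]>.065)&(dT>0)];print('beaker rim',k.min(0),k.max(0))
cv2.imwrite('pics/fin.png',np.hstack([T[120:300,60:510][:, :400],S[100:280+0,100:500]]));cv2.imwrite('pics/fin.png',np.vstack([T[130:290,60:510],S[100:350,60:510]]))
print(ctrl.get_state()['time'])
E
```

```text
time: 35.5
position: [0.6301, -0.0003, 0.2614]
tool_rot: [0.001, 3.138, 0.001]
ft_force: [0.4, 0.5, 0.4]
grip_width: 0.995
grip_force: 0.0
time: 36.75
position: [0.4902, 0.3992, 0.2585]
tool_rot: [0.002, 3.14, -0.001]
ft_force: [-0.4, -0.1, -0.0]
grip_width: 1.002
grip_force: 0.0
red (0.6193569898605347, -0.1690116822719574) 0.017862794920802116 off mm [ 1.357  -2.3117] 0.16026671170814497
yel (0.6300792694091797, -0.0002748131228145212) 0.016642943024635315 off mm [-0.0207  0.2252] 0.1605166690455903
blue (0.6476490497589111, 0.15749965608119965) 0.017404405400156975 off mm [ 1.849  -2.5003] 0.16032896949375344
beaker rim [ 0.5352 -0.4006  0.0651] [ 0.5901 -0.3504  0.0769]
36.85
```

View pics/fin.png

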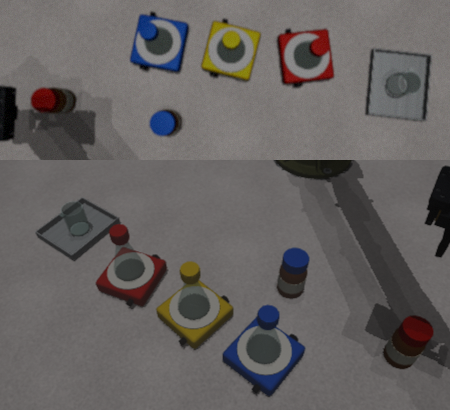

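The final views show each flask upright on the plate of its own colour, off centre by at most about 3 mm. The beaker stands in the tray at (400,85), both bottles are where they were, and the arm is clear.

```bash
python3 -c "
from bench import ctrl
print(ctrl.close_job())"
```

```text
the job is handed in; nothing more can be done
None
```

The job is handed in at about 37 s: each flask stands upright on the stirrer of its cap's colour, about 3 mm or less off centre, the beaker is upright in the tray, and both brown bottles were left in place; the hand-in call gave no verdict.

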